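# Check off a row of stained slides

### The job

Check off the five stained slides in the tray: starting at the slide next to the tray's red end, run the downward-pointing fingertips along the row about a centimetre above the glass, pausing for a moment to point right at the violet spot of each slide in turn, staying low from one to the next and never touching a slide. When the last one is done, press the green key of the cell counter fully down and let it come up again. Leave the red and yellow keys and everything else on the bench as they are.

Things in the scene. Friction and masses are not known exactly. Their poses are not given: they have to be found in the camera images.
- tray: fixed dark blue slide tray lying on the bench, 124 mm (its x) by 256 mm (its y), rim 9 mm high, inner floor 3 mm up. Origin at the centre of its underside, z up. The end wall at its -y end is red, the other walls and the floor blue; the tray may lie at any yaw. Five loose slides lie in a row along its y at 44 mm spacing (about y = -88, -44, 0, 44, 88 mm), staggered across its x by up to 14 mm either way
- spot1 (a point): centre of the round violet stained spot, 18 mm across, on top of slide 1 (nearest the red end). The slide is a loose pale glass plate 76 x 26 x 2 mm, its top 5 mm above the bench, with a yellow label at one end; its long side lies about along the tray's x. The spot lies on its centre line, 12 mm from its middle towards the end without label. z is up
- spot2 (a point): centre of the round violet stained spot, 18 mm across, on top of slide 2 (number 2 counted from the red end). The slide is a loose pale glass plate 76 x 26 x 2 mm, its top 5 mm above the bench, with a yellow label at one end; its long side lies about along the tray's x. The spot lies on its centre line, 12 mm from its middle towards the end without label. z is up
- spot3 (a point): centre of the round violet stained spot, 18 mm across, on top of slide 3 (number 3 counted from the red end). The slide is a loose pale glass plate 76 x 26 x 2 mm, its top 5 mm above the bench, with a yellow label at one end; its long side lies about along the tray's x. The spot lies on its centre line, 12 mm from its middle towards the end without label. z is up
- spot4 (a point): centre of the round violet stained spot, 18 mm across, on top of slide 4 (number 4 counted from the red end). The slide is a loose pale glass plate 76 x 26 x 2 mm, its top 5 mm above the bench, with a yellow label at one end; its long side lies about along the tray's x. The spot lies on its centre line, 12 mm from its middle towards the end without label. z is up
- spot5 (a point): centre of the round violet stained spot, 18 mm across, on top of slide 5 (farthest from the red end). The slide is a loose pale glass plate 76 x 26 x 2 mm, its top 5 mm above the bench, with a yellow label at one end; its long side lies about along the tray's x. The spot lies on its centre line, 12 mm from its middle towards the end without label. z is up
- slide1: slide 1, the loose glass plate 76 mm (its x) by 26 mm by 2 mm that bears spot 1; origin at the centre of its underside, label end towards its -x, spot 12 mm towards its +x
- slide2: slide 2, the loose glass plate 76 mm (its x) by 26 mm by 2 mm that bears spot 2; origin at the centre of its underside, label end towards its -x, spot 12 mm towards its +x
- slide3: slide 3, the loose glass plate 76 mm (its x) by 26 mm by 2 mm that bears spot 3; origin at the centre of its underside, label end towards its -x, spot 12 mm towards its +x
- slide4: slide 4, the loose glass plate 76 mm (its x) by 26 mm by 2 mm that bears spot 4; origin at the centre of its underside, label end towards its -x, spot 12 mm towards its +x
- slide5: slide 5, the loose glass plate 76 mm (its x) by 26 mm by 2 mm that bears spot 5; origin at the centre of its underside, label end towards its -x, spot 12 mm towards its +x
- green_key (a joint): travel of the round green push key on the counter, in m: 0 up, 0.006 fully down; sprung, fully down takes 4 N, comes up when let go
- green_key_top (a point): centre of the top of the green key, 26 mm across. The key moves straight down when pressed. The three keys stand in a row 60 mm apart, their order varies
- red_key (a joint): travel of the red push key, in m, the same kind of key; leave it alone
- yellow_key (a joint): travel of the yellow push key, in m, the same kind of key; leave it alone
- counter: fixed white cell counter, 130 mm (its x) by 200 mm (its y), 45 mm high, with dark display, small flat printed keys and three large round push keys (red, green, yellow) near its -x edge. Origin at the centre of its underside
- stain_bottle: loose red plastic bottle, 34 mm across, 62 mm tall; origin at the centre of its underside; a bystander
- oil_bottle: loose amber bottle with black cap, 38 mm across, 70 mm tall; origin at the centre of its underside; a bystander
- tip_box: loose orange-lidded pipette-tip box, 88 x 123 x 64 mm tall; origin at the centre of its underside; a bystander
- marker_pen: loose white and blue marker pen lying between the tray and the mouse mat, 136 mm long along its y, 15 mm thick; origin at the centre of its underside; a bystander
- mouse: loose black computer mouse on a blue mat, 100 x 58 x 31 mm tall; origin at the centre of its underside; a bystander
- calculator: loose grey pocket calculator, 150 x 110 x 16 mm; origin at the centre of its underside; a bystander
- tissue_box: loose white tissue box, 115 x 115 x 80 mm tall; origin at the centre of its underside; a bystander

How it is judged:
By the outcome, as a careful person would: the job done as asked, in the order asked, and still so for the second after the job is handed in, with the robot touching nothing.
It also fails if it takes over 51 s, if anything falls off the work surface, if the arm or the gripper's body presses on something with over 40 N, if the wrist force passes 120 N, or if a joint passes its speed limit or range.

### The arm

A 6-joint arm with a two-finger parallel gripper is mounted at the origin on the work surface. World frame = base frame: x ahead of the robot, y to its left, z up, the work surface at z = 0. Lengths are in m, angles in rad, forces in N, time in s.
With the tool pointing down it reaches from about 0.325 to 0.85 m from the base axis. Payload 4.4 kg.
Tool frame: the origin (TCP) lies at the very end of the fingers, on their centre line; the grasp point (between the pads) lies 19 mm behind it; x points along the fingers, y is the direction in which the jaws open and shut, and the axes are right-handed (so a half turn about x gives the same grasp; the last joint's range is limited). The gripper opens to 94 mm and grips with 3 to 60 N. Pads are 16 mm wide; open, the fingers measure 119 mm over their backs; the gripper's body (75 mm by 177 mm) begins 78 mm behind the grasp point.
Start: joints at [-1.419, 0.207, 1.542, -0, 1.393, -0.15], TCP at [0.171, -0.549, 0.172] pointing down, gripper open.
Joint ranges: [-2.73, 2.73], [-0.86, 2.22], [0.23, 2.46], [-1.11, 4.25], [0.08, 2.63], [-2.82, 2.82]. Speed limits (rad/s): [2.79, 2.79, 3.14, 3.14, 3.14, 3.14].

### API

Orientations are given as a 3x3 rotation matrix whose columns are the frame's x, y, z axes.
In Python, from bench import robot, viewer, models gives the robot as it stands.
- The arm moves only by the tool play_rows, never from a script. Its argument "increments" is one flat list of numbers, 7 for each row, row after row: the shift along the world's x, y, z in cm, then the turn, a rotation vector about the world's x, y, z in degrees, then the closure, from 0 (fully open) to 1 (shut). A call has 1 to 8 rows; each row shifts and turns the commanded pose from where the row before left it; what a row does not reach is not made up. A row lasts 1/8 s, in which the tool goes at most 62.5 mm and 10.7 degrees, less where a joint would pass 70% of its speed; a pose out of reach is approached as far as the arm can. A call is refused whole if a number of a shift passes 6.25 or a number of a turn 10.7, either way. A call with a gripper value outside its range is refused whole. The fingers move at their own pace and stop on an object; "newtons" is the grip in N (left out, the last holds). Time passes only in rows, so rows that do not move let the fingers close. It gives the time, the measured TCP pose, the force and the opening at its end, in the units of the state.
- robot.observe(): the state, without advancing time (a new reading comes with each control period).
- viewer.get_image(name): name is "scene" or "top"; returns a dict with "pixels" (420x560x3 uint8, red, green, blue), "K" (3x3 intrinsics, pixels), "rvec" (rotation vector, rad) and "tvec" (3), from world to camera coordinates, as OpenCV has them. Camera axes: x right, y down, z forward; pixel columns grow to the right and rows downward; lengths in m; the calibration is good to about 2 mm. A picture is of the moment at which its call begins. There is no depth.
- robot.job_done(): hands the job in, once; it reports no verdict.
Trained networks look in a picture, given as the dict that the camera call returned (one of the last four; its "shot" number tells which), for a name from the list of things; names that differ only in an ending like _2 or _b are one class to them, and where a whole thing is asked for, a point or a joint stands for the part that bears it (a point fixed in the world has none). Each returns a list of dicts, best first, with "confidence" (0 to 1); they miss things now and then, are a little off and sometimes report something else, mostly with a low value. They report only what shows in the picture. A call takes as long as a camera call.
- models.recognise(query, picture): "rect" ([left, top, width, height] in pixels, round what is visible of it).
The state is a dict: "time_s": time; "q": joint angles; "dq": joint speeds; "effort": joint torques, N m; "eef_pos": TCP position; "orientation": TCP orientation; "wrist_force": force on the tool from outside, world axes, zero at the start; "wrist_torque": the same for the moment, N m; "finger_gap": opening from 0.0 (shut) to 1.0 (fully open).
Only numpy, scipy, OpenCV 4.12 (cv2) and the standard library are available. Lean on these libraries where they do the work, as an engineer would, in place of code of your own. Each camera call takes 0.05 s, during which the arm holds its last target.

## Working session

There is one attempt and no reset: what is moved stays moved. The work goes in short steps, Python scripts to look and compute and a tool call to move; the robot and the scene stay as the last step left them, time stands still between calls to the robot, and variables do not carry over. Pictures are saved under pics/ and viewed, and the job is handed in when it is done.

Besides the shell and the picture viewer there is one more tool, called after "Emit:" as name(argument=value, ...), one argument or row to a line, values as JSON. play_rows: Moves the arm, as the interface text tells. Its arguments: {"type":"object","properties":{"increments":{"type":"array","items":{"type":"number"}},"newtons":{"type":"number"}},"required":["increments"]}

```bash
mkdir -p pics; ls
python3 - <<'E'
from bench import robot, viewer, models
import cv2, pickle
for n in ("scene","top"):
    p=viewer.get_image(n)
    pickle.dump(p,open(f"pics/{n}0.pkl","wb"))
    cv2.imwrite(f"pics/{n}0.png",p["pixels"][:,:,::-1])
    print(n,p["K"],p["rvec"],p["tvec"])
    for q in ["tray","spot1","slide1","green_key_top","counter","marker_pen","stain_bottle","oil_bottle","tip_box","mouse","tissue_box","calculator"]:
        print(q,[(r["rect"],round(r["confidence"],2)) for r in models.recognise(q,p)][:6])
print(robot.observe())
E
```

```text
pics
scene [[382.25253307   0.         278.73588706]
 [  0.         382.25253307 207.75775853]
 [  0.           0.           1.        ]] [ 1.53175009  1.73231699 -0.92350572] [ 0.05450089 -0.26336196  2.03531374]
tray [([287.9, 206.1, 60.1, 30.0], 0.61)]
spot1 [([306.8, 213.8, 4.3, 7.5], 0.64), ([317.9, 214.6, 4.0, 8.5], 0.57), ([340.5, 221.7, 3.2, 9.7], 0.54)]
slide1 [([324.3, 212.6, 14.5, 13.9], 0.56), ([293.9, 213.1, 10.6, 5.1], 0.56), ([312.3, 214.0, 11.3, 11.9], 0.5), ([304.8, 214.4, 10.5, 8.3], 0.49), ([335.5, 223.3, 7.9, 5.8], 0.41), ([353.0, 205.3, 28.4, 7.4], 0.18)]
green_key_top []
counter [([193.3, 195.2, 48.7, 25.9], 0.62), ([304.0, 215.3, 9.4, 6.5], 0.53)]
marker_pen [([352.2, 206.5, 26.9, 3.5], 0.48)]
stain_bottle [([285.1, 236.0, 14.4, 18.0], 0.67)]
oil_bottle [([226.5, 226.9, 15.4, 17.3], 0.67)]
tip_box [([368.4, 219.4, 39.8, 32.7], 0.93)]
mouse [([407.1, 196.6, 23.5, 17.6], 0.51)]
tissue_box [([127.4, 185.3, 33.7, 36.8], 0.93), ([296.6, 210.0, 10.1, 8.1], 0.27)]
calculator [([172.7, 224.1, 43.6, 30.7], 0.91), ([304.2, 214.4, 7.9, 12.0], 0.5)]
top [[390.45040951   0.
[... 1520 characters left out ...]
5617262e-06,
        1.39355539e+00, -1.50509897e-01]), 'dq': array([ 0.00142806, -0.00129448,  0.00099913, -0.00022654, -0.00015471,
       -0.00066038]), 'effort': array([ 4.21662908e-04, -3.70876229e+01, -2.81760478e+01,  6.98785717e-02,
        2.75485078e-02, -1.51654280e-05]), 'eef_pos': array([ 0.17090206, -0.54900636,  0.17226503]), 'orientation': array([[ 3.41964265e-06,  2.97245216e-01, -9.54801174e-01],
       [ 2.88779719e-05, -9.54801173e-01, -2.97245216e-01],
       [-1.00000000e+00, -2.65562491e-05, -1.18489178e-05]]), 'wrist_force': array([ 0.4898388 ,  0.5031174 , -0.61419472]), 'wrist_torque': array([-0.01619541,  0.05322912,  0.00494469]), 'finger_gap': 0.9997683017604709}
```

Run:
```python
import cv2
a=cv2.imread("pics/top0.png"); cv2.imwrite("pics/top0_tray.png",cv2.resize(a[175:265,140:290],None,fx=5,fy=5,interpolation=cv2.INTER_CUBIC))
cv2.imwrite("pics/top0_cnt.png",cv2.resize(a[120:270,310:500],None,fx=4,fy=4,interpolation=cv2.INTER_CUBIC))
```

```text
(no output)
```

View pics/top0.png

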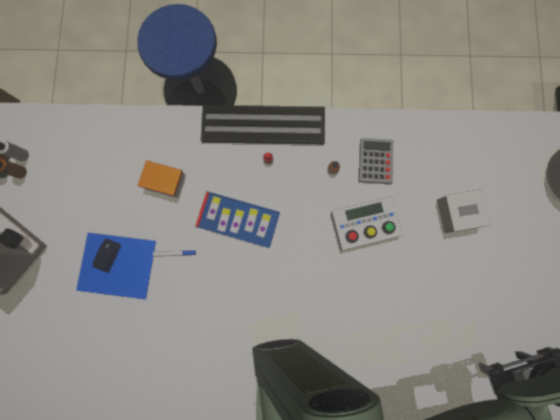

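View pics/scene0.png

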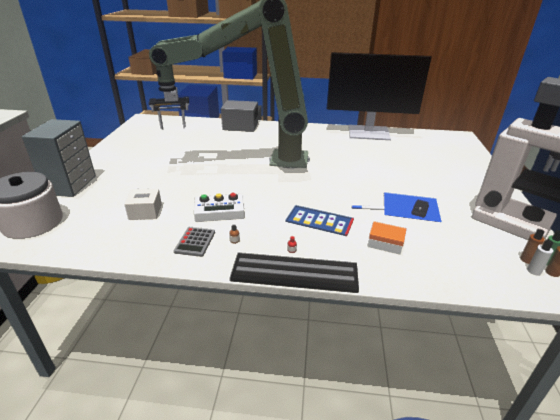

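View pics/top0_tray.png

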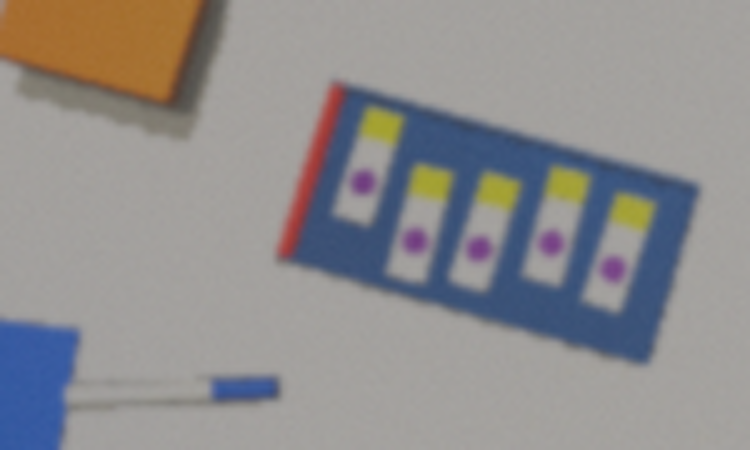

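View pics/top0_cnt.png

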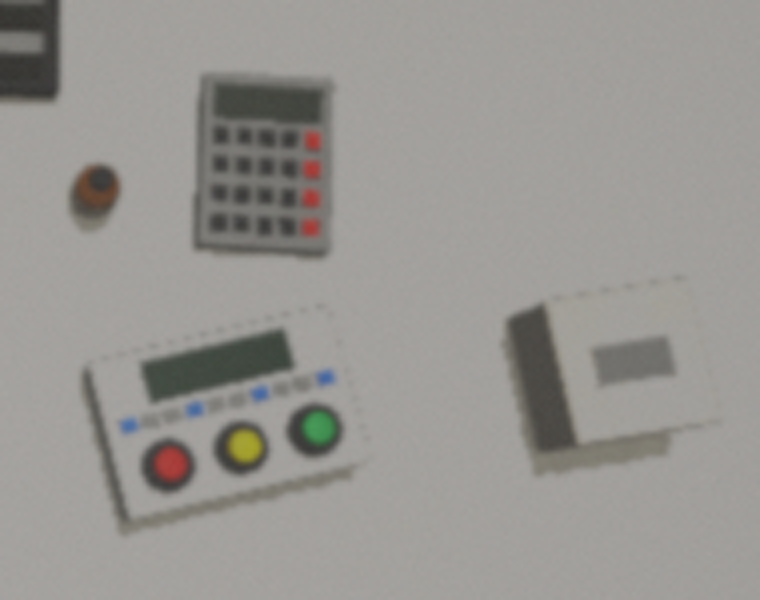

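```bash
cat > h.py <<'E'
import numpy as np, cv2, pickle
from scipy.optimize import least_squares
def load(n): return pickle.load(open(n,"rb"))
def ray(p,uv):
    R=cv2.Rodrigues(np.array(p["rvec"],float))[0]; t=np.array(p["tvec"],float).ravel()
    uv=cv2.undistortPoints(np.array([[uv]],float),p["K"],None)[0,0]
    return -R.T@t, R.T@np.array([uv[0],uv[1],1])
def onz(p,uv,z):
    c,d=ray(p,uv); return c+d*(z-c[2])/d[2]
def proj(p,X): return cv2.projectPoints(np.array(X,float).reshape(-1,3),np.array(p["rvec"],float),np.array(p["tvec"],float),p["K"],None)[0][:,0]
def blobs(img,cond,roi,mn=3):
    x0,y0,x1,y1=roi; a=img[y0:y1,x0:x1].astype(int); m=cond(a[...,0],a[...,1],a[...,2]).astype(np.uint8)
    n,l,s,c=cv2.connectedComponentsWithStats(m)
    return [(c[i]+[x0,y0],s[i,4]) for i in range(1,n) if s[i,4]>=mn]
E
python3 - <<'E'
from h import *
np.set_printoptions(precision=4,suppress=True)
T=load("pics/top0.pkl");S=load("pics/scene0.pkl")
def tri(a,b):
    f=lambda X: np.r_[(proj(T,X)[0]-a),(proj(S,X)[0]-b)]
    r=least_squares(f,[0.5,0,0.03]); return r.x,r.fun
vio=lambda r,g,b:(r-g>25)&(b-g>25)
vt=blobs(T["pixels"],vio,(195,188,285,250)); vs=blobs(S["pixels"],vio,(285,200,360,240),1)
for c,n in vt: print("top violet",c,n,onz(T,c,.005))
for c,n in vs: print("scene violet",c,n,onz(S,c,.005))
for nm,cond in dict(red=lambda r,g,b:(r-g>50)&(r-b>50),yel=lambda r,g,b:(r-b>60)&(g-b>60),grn=lambda r,g,b:(g-r>35)&(g-b>20)).items():
    a=blobs(T["pixels"],cond,(330,195,405,250),6); b=blobs(S["pixels"],cond,(190,188,250,222),3)
    print(nm,a,b)
    if a and b:
        a=max(a,key=lambda k:k[1])[0];b=max(b,key=lambda k:k[1])[0]
        print(tri(a,b), onz(T,a,.055), onz(S,b,.055))
E
```

```text
top violet [212.2778 211.1111] 18 [0.5765 0.2585 0.005 ]
top violet [222.625 222.75 ] 16 [0.5384 0.2226 0.005 ]
top violet [249.8889 223.2778] 18 [0.5383 0.1326 0.005 ]
top violet [235.5294 224.3529] 17 [0.5339 0.1798 0.005 ]
top violet [262.1176 228.4118] 17 [0.5222 0.0918 0.005 ]
scene violet [300.   213.75] 4 [0.5253 0.0952 0.005 ]
scene violet [309.5 216.5] 4 [0.5402 0.1354 0.005 ]
scene violet [321. 217.] 3 [0.5375 0.1824 0.005 ]
scene violet [331.2 218.4] 5 [0.542  0.2241 0.005 ]
scene violet [350. 220.] 1 [0.5433 0.3001 0.005 ]
scene violet [349. 222.] 1 [0.558  0.2955 0.005 ]
scene violet [340.5 224.5] 6 [0.58   0.2611 0.005 ]
scene violet [348. 225.] 1 [0.5795 0.2908 0.005 ]
scene violet [347. 227.] 1 [0.5937 0.2863 0.005 ]
scene violet [346. 230.] 1 [0.6144 0.2818 0.005 ]
scene violet [345. 232.] 1 [0.6281 0.2775 0.005 ]
red [(array([352.5, 235.5]), np.int32(52))] [(array([232.6087, 194.2174]), np.int32(23))]
(array([ 0.4998, -0.194 ,  0.061 ]), array([-0.3176,  0.0477, -0.4284, -0.0636])) [ 0.5005 -0.196   0.055 ] [ 0.4905 -0.1946  0.055 ]
yel [(array([370.913, 231.   ]), np.int32(46))] [(array([218.0526, 195.2105]), np.int32(19))]
(array([ 0.5151, -0.2521,  0.0605]), array([-0.2396,  0.041 , -0.3214, -0.0587])) [ 0.5157 -0.2541  0.055 ] [ 0.5067 -0.2533  0.055 ]
grn [(array([389.5, 226.5]), np.int32(52))] [(array([203.5, 196. ]), np.int32(24))]
(array([ 0.5302, -0.3103,  0.0611]), array([-0.2866,  0.0553, -0.3828, -0.0832])) [ 0.5311 -0.3128  0.055 ] [ 0.5211 -0.3119  0.055 ]
```

Run:
```python
import cv2
a=cv2.imread("pics/scene0.png"); cv2.imwrite("pics/scene0_c.png",cv2.resize(a[180:260,185:375],None,fx=4,fy=4,interpolation=cv2.INTER_CUBIC))
```

```text
(no output)
```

View pics/scene0_c.png

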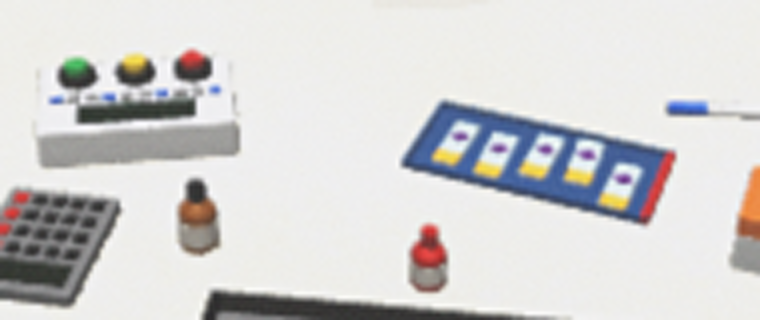

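Run:
```python
from h import *
np.set_printoptions(precision=4,suppress=True)
T=load("pics/top0.pkl");S=load("pics/scene0.pkl")
def wc(p,c,r):
    a=p["pixels"].astype(float); 
    for _ in range(3):
        x0,y0=int(round(c[0])),int(round(c[1])); w=a[y0-r:y0+r+1,x0-r:x0+r+1]
        v=np.clip(np.minimum(w[...,0],w[...,2])-w[...,1]-8,0,None)
        yy,xx=np.mgrid[y0-r:y0+r+1,x0-r:x0+r+1]; c=np.array([(v*xx).sum(),(v*yy).sum()])/v.sum()
    return c
P={}
t0=[(212.3,211.1),(222.6,222.7),(235.5,224.3),(249.9,223.3),(262.1,228.4)]
s0=[(340.5,224.5),(331.2,218.4),(321,217),(309.5,216.5),(300,213.75)]
A=np.array([onz(T,wc(T,c,4),.005) for c in t0])[:,:2]; B=np.array([onz(S,wc(S,c,2),.005) for c in s0])[:,:2]
print(A);print(B)
# tray outer corners, from masks
for p,roi in((T,(190,185,290,255)),(S,(283,200,362,242))):
    x0,y0,x1,y1=roi;a=p["pixels"][y0:y1,x0:x1].astype(int)
    m=(((a[...,2]-a[...,0]>25)|(a[...,0]-a[...,1]>60)&(a[...,0]-a[...,2]>50))).astype(np.uint8)
    n,l,s,c=cv2.connectedComponentsWithStats(m,connectivity=4); k=1+np.argmax(s[1:,4])
    cn=max(cv2.findContours((l==k).astype(np.uint8),0,1)[0],key=cv2.contourArea)
    h=cv2.convexHull(cn)[:,0].astype(float)+[x0,y0]
    w=np.array([onz(p,u,.009)[:2] for u in h],np.float32)
    r=cv2.minAreaRect(w); print(r)
    c=np.array(r[0]); bp=cv2.boxPoints(r); e=[bp[1]-bp[0],bp[2]-bp[1]]; ax=max(e,key=np.linalg.norm); ax=ax/np.linalg.norm(ax)
    if ax[1]>0: ax=-ax
    ct=(np.array(c)); print("axis",ax); 
    for q in(A,B): print((q-ct)@ax, (q-ct)@[ -ax[1],ax[0]])
```

```text
[[0.5768 0.2587]
 [0.5385 0.2227]
 [0.5339 0.1804]
 [0.5385 0.1329]
 [0.5222 0.0917]]
[[0.5789 0.2612]
 [0.5411 0.2254]
 [0.5366 0.1827]
 [0.5413 0.1353]
 [0.5249 0.094 ]]
((0.5504603385925293, 0.16856956481933594), (0.24160219728946686, 0.12285857647657394), 75.04451751708984)
axis [-0.2581 -0.9661]
[-0.0939 -0.0492 -0.0072  0.0376  0.0816] [ 0.0022 -0.0256 -0.0191 -0.0023 -0.0074]
[-0.0968 -0.0525 -0.01    0.0345  0.0787] [ 0.0035 -0.0237 -0.0171 -0.0003 -0.0054]
((0.5591529011726379, 0.1758379340171814), (0.2553807497024536, 0.13371984660625458), 74.99532318115234)
axis [-0.2589 -0.9659]
[-0.0847 -0.0399  0.0021  0.0468  0.0909] [-0.0044 -0.0321 -0.0256 -0.0088 -0.0139]
[-0.0876 -0.0432 -0.0008  0.0438  0.0879] [-0.0031 -0.0302 -0.0236 -0.0067 -0.0119]
```

Emit:
play_rows(
  increments=[0, 0, 0, 0, 0, 0, 1, 4, 3, 0, 0, 0, 0, 1, 4, 4, 0, 0, 0, 0, 1, 4, 4.5, 0, 0, 0, 0, 1, 4, 4.5, 0, 0, 0, 0, 1, 4, 4.5, 0, 0, 0, 0, 1, 4, 4.5, 0, 0, 0, 0, 1, 3, 4.5, 0, 0, 0, 0, 1],
  newtons=10,
)

```text
time_s: 2.3
eef_pos: [0.4423, -0.2525, 0.1726]
orientation: [[0.001, 0.298, -0.955], [-0.001, -0.955, -0.298], [-1.0, 0.001, -0.001]]
wrist_force: [0.3, -0.0, -0.5]
finger_gap: 0.185
```

Emit:
play_rows(
  increments=[1.4, 5.2, 0, 0, 0, 0, 1, 1.4, 5.2, 0, 0, 0, 0, 1, 1.4, 5.2, 0, 0, 0, 0, 1, 1.4, 5.2, 0, 0, 0, 0, 1, 1.4, 5.2, 0, 0, 0, 0, 1, 1.4, 5.2, 0, 0, 0, 0, 1, 1.4, 5.2, 0, 0, 0, 0, 1, 1.4, 5.2, 0, 0, 0, 0, 1],
)

```text
time_s: 3.3
eef_pos: [0.5533, 0.1638, 0.1725]
orientation: [[0.001, 0.297, -0.955], [-0.0, -0.955, -0.297], [-1.0, 0.0, -0.001]]
wrist_force: [-0.3, 0.2, 0.0]
finger_gap: -0.001
```

Emit:
play_rows(
  increments=[1.4, 5, 0, 0, 0, 0, 1, 1, 4.7, 0, 0, 0, 0, 1, 0, 0, -3, 0, 0, 0, 1, 0, 0, -4, 0, 0, 0, 1, 0, 0, -3, 0, 0, 0, 1, 0, 0, 0, 0, 0, 0, 1, 0, 0, 0, 0, 0, 0, 1, 0, 0, 0, 0, 0, 0, 1],
)

```text
time_s: 4.3
eef_pos: [0.5787, 0.2594, 0.0746]
orientation: [[0.004, 0.297, -0.955], [0.001, -0.955, -0.297], [-1.0, 0.0, -0.004]]
wrist_force: [-1.0, -0.6, 0.6]
finger_gap: 0.007
```

Run:
```python
from h import *
from bench import robot, viewer
print(robot.observe()["eef_pos"],robot.observe()["finger_gap"],robot.observe()["time_s"])
X=robot.observe()["eef_pos"]
out=[]
for n in ("scene","top"):
    p=viewer.get_image(n); pickle.dump(p,open(f"pics/{n}1.pkl","wb")); u=proj(p,X)[0]; print(n,u)
    x,y=map(int,u); a=p["pixels"][y-45:y+45,x-45:x+45,::-1]; a=cv2.resize(a,None,fx=4.4,fy=4.4,interpolation=cv2.INTER_CUBIC)
    q=((u-[x-45,y-45]+.5)*4.4).astype(int); cv2.circle(a,tuple(map(int,q)),3,(0,255,0),1); out.append(a)
cv2.imwrite("pics/tip1.png",np.hstack(out))
```

```text
[0.57867474 0.25944342 0.07460046] 0.0067022603466925105 4.3
scene [341.87530158 209.75950078]
top [207.97031372 207.36424442]
```

View pics/tip1.png

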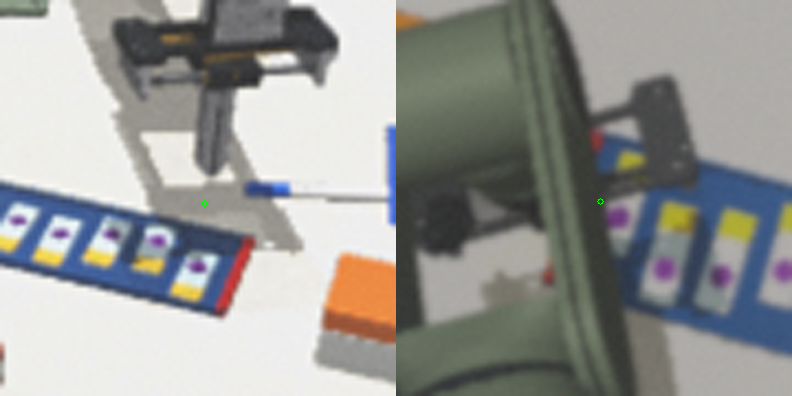

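Run:
```python
from h import *
a=load("pics/scene1.pkl")["pixels"][160:240,300:390,::-1]
cv2.imwrite("pics/tip1s.png",cv2.resize(a,None,fx=7,fy=7,interpolation=cv2.INTER_NEAREST))
```

```text
(no output)
```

View pics/tip1s.png

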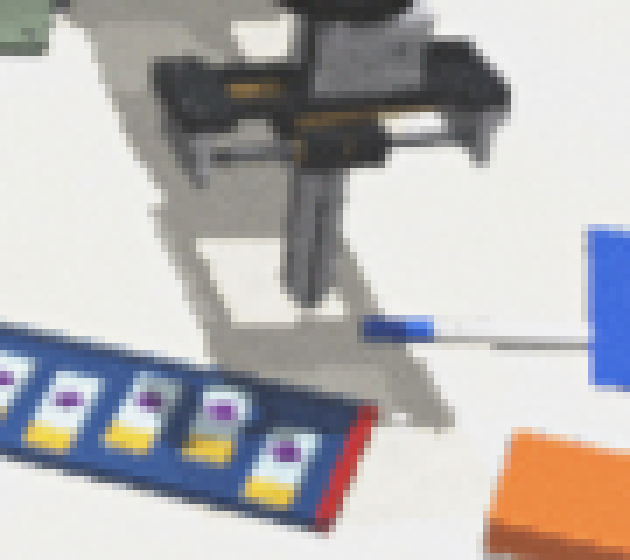

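Run:
```python
from h import *
S=load("pics/scene0.pkl")
X=np.array([.1709,-.549,.1723]); y=np.array([.297,-.955,0])
u=proj(S,[X,X+.053*y,X-.053*y,X+[0,0,.097],X+[0,0,.097]+.0885*y,X+[0,0,.097]-.0885*y]); print(u)
a=cv2.resize(S["pixels"][80:150,140:220,::-1],None,fx=8,fy=8,interpolation=cv2.INTER_NEAREST)
for q in u: cv2.circle(a,tuple(int(v) for v in ((q-[140,80]+.5)*8)),4,(0,255,0),1)
cv2.imwrite("pics/tip0s.png",a)
```

```text
[[173.58359266 134.31921226]
 [162.27232652 134.98026683]
 [184.79096715 133.66422934]
 [170.72401326 114.87000259]
 [151.18892666 115.85483364]
 [189.95163334 113.90067199]]
```

View pics/tip0s.png

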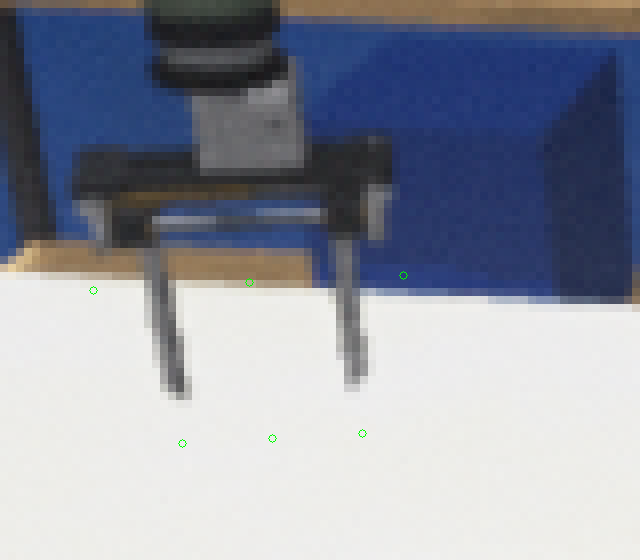

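Run:
```python
from h import *
for n in("top","scene"):
    p=load(f"pics/{n}0.pkl"); c,d=ray(p,(280,210)); print(n,"cam",c,"dir",d/np.linalg.norm(d))
    print(proj(p,[[0,0,0],[.1,0,0],[0,.1,0],[0,0,.1],[0,0,.3]]))
S=load("pics/scene0.pkl"); a=cv2.resize(S["pixels"][90:180,240:340,::-1],None,fx=7,fy=7,interpolation=cv2.INTER_NEAREST)
th=np.linspace(0,6.28,60)
for q in proj(S,np.r_[np.c_[.08*np.cos(th),.08*np.sin(th),0*th],[[0,0,z] for z in np.arange(0,.2,.02)]]): cv2.circle(a,tuple(int(v) for v in ((q-[240,90]+.5)*7)),2,(0,255,0),-1)
cv2.imwrite("pics/base0.png",a)
```

```text
top cam [0.40291844 0.01595482 1.28477052] dir [ 0.14034978  0.01417426 -0.99000052]
[[287.30712219 397.53912689]
 [287.85641751 363.56017055]
 [254.99229011 396.79484407]
 [287.55454266 409.30332673]
 [288.21042696 440.48891924]]
scene cam [1.84174877 0.14871835 0.89480511] dir [-0.82866721 -0.0864022  -0.55303284]
[[288.9717057  158.29571513]
 [287.14031034 166.82803427]
 [307.75342415 159.46701718]
 [289.49353043 140.78596113]
 [290.62891985 102.68813184]]
```

View pics/base0.png

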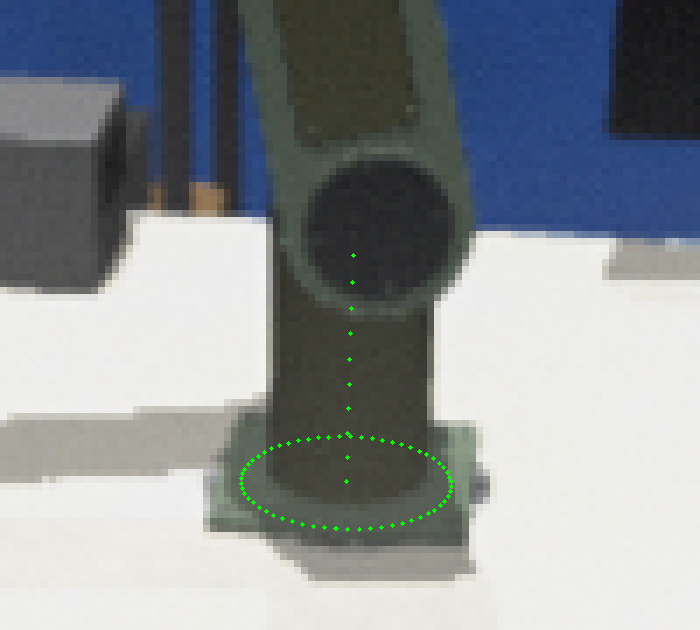

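Emit:
play_rows(
  increments=[0, -2, 4, 0, 0, 0, 1, 0, -3, 4, 0, 0, 0, 1, 0, -2, 1, -10, 0, 0, 1, 0, 0, 0, -10, 0, 0, 1, 0, 0, 0, -10, 0, 0, 1, 0, 0, 0, -10, 0, 0, 1, 0, 0, 0, 0, 0, 0, 1, 0, 0, 0, 0, 0, 0, 1],
)

```text
time_s: 5.4
eef_pos: [0.5774, 0.1889, 0.1632]
orientation: [[0.001, 0.296, -0.955], [-0.641, -0.733, -0.228], [-0.767, 0.613, 0.189]]
wrist_force: [-0.3, -0.4, -0.4]
finger_gap: 0.01
```

```bash
cat > look.py <<'E'
import sys
from h import *
from bench import robot, viewer
k=sys.argv[1]
o=robot.observe(); X=o["eef_pos"];R=o["orientation"]; print(X,R[:,0],o["time_s"],o["q"])
out=[]
for n in ("scene","top"):
    p=viewer.get_image(n); p["obs"]=o; pickle.dump(p,open(f"pics/{n}{k}.pkl","wb")); u=proj(p,[X,X-.03*R[:,0],X-.097*R[:,0]]); print(n,u[0])
    x,y=map(int,u[0]); x=max(x,45);y=max(y,45); a=p["pixels"][y-45:y+45,x-45:x+45,::-1]; a=cv2.resize(a,(396,396),interpolation=cv2.INTER_NEAREST)
    for v in u:
        q=((v-[x-45,y-45]+.5)*4.4).astype(int); cv2.circle(a,tuple(map(int,q)),3,(0,255,0),1)
    out.append(a); print("crop origin",x-45,y-45)
cv2.imwrite(f"pics/tip{k}.png",np.hstack(out))
E
python3 look.py 2
```

```text
[0.57744881 0.18885541 0.16316812] [ 0.00092386 -0.64138726 -0.76721674] 5.4 [ 0.51956481  0.58585958  1.22658454 -0.59631546  1.69594469  1.82574952]
scene [325.49738445 188.72399335]
crop origin 280 143
top [226.25019991 203.74028602]
crop origin 181 158
```

View pics/tip2.png

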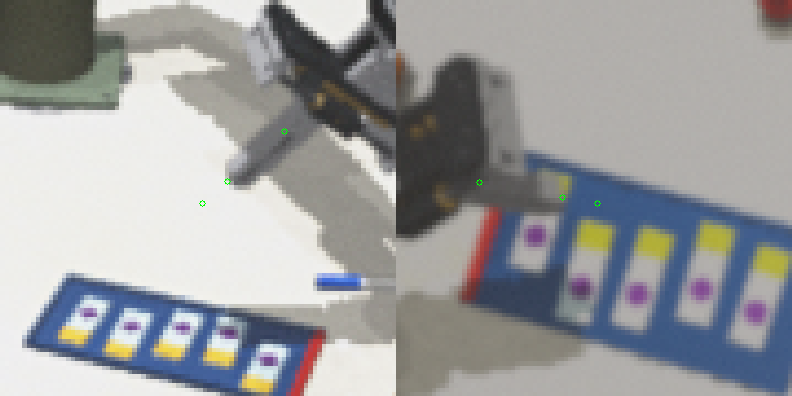

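Run:
```python
from h import *
out=[]
for n in("scene","top"):
    p=load(f"pics/{n}2.pkl");o=p["obs"];X=o["eef_pos"];R=o["orientation"]
    u=proj(p,[X-d*R[:,0] for d in np.arange(0,.09,.01)]); c=u[3].astype(int); w=20
    a=cv2.resize(p["pixels"][c[1]-w:c[1]+w,c[0]-w:c[0]+w,::-1],None,fx=10,fy=10,interpolation=cv2.INTER_CUBIC)
    for i,v in enumerate(u):
        q=tuple(int(t) for t in (v-c+w+.5)*10); cv2.circle(a,q,3,(0,255,0) if i%3 else (0,0,255),-1)
    out.append(a); print(n,c-w)
cv2.imwrite("pics/tip2z.png",np.hstack(out))
```

```text
scene [311 163]
top [198 182]
```

View pics/tip2z.png

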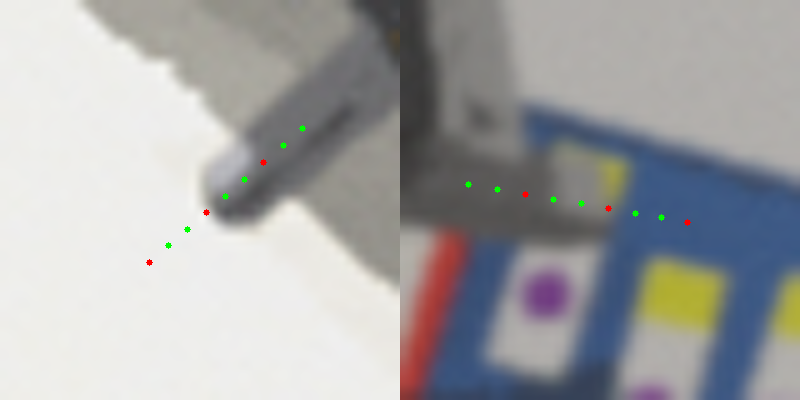

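```bash
cat > ov.py <<'E'
import sys
from h import *
def ov(p,X,R,ds,gap=0.0,w=16,s=16,e=(0,0)):
    outs=[]
    tip=X-.03*R[:,0]; c=proj(p,[tip])[0].astype(int)
    for d in ds:
        a=cv2.resize(p["pixels"][c[1]-w:c[1]+w,c[0]-w:c[0]+w,::-1],None,fx=s,fy=s,interpolation=cv2.INTER_CUBIC)
        for sg in ((0,) if gap==0 else (-1,1)):
            pts=[]
            for L in (d,d+.05):
                for y in (-.0125,.0125) if gap==0 else (sg*gap,sg*(gap+.0125)):
                    for z in (-.008,.008): pts.append(X-L*R[:,0]+(y+e[0])*R[:,1]+(z+e[1])*R[:,2])
            u=((proj(p,pts)-c+w+.5)*s)
            h=cv2.convexHull(u.astype(np.int32)); cv2.polylines(a,[h],True,(0,255,0),1)
            cv2.polylines(a,[cv2.convexHull(u[:4].astype(np.int32))],True,(0,0,255),1)
        outs.append(a)
    return outs
E
python3 - <<'E'
from ov import *
o2=load("pics/scene2.pkl")["obs"]
R0=np.array([[0,.297,-.955],[0,-.955,-.297],[-1,0,0.]])
S1=load("pics/scene1.pkl"); X1=np.array([.57867,.25944,.0746])
S0=load("pics/scene0.pkl"); X0=np.array([.1709,-.549,.17226])
kw=dict(w=12,s=16)
im=[ov(S1,X1,R0,(.025,.03),**kw)]
im.append(ov(load("pics/scene2.pkl"),o2["eef_pos"],o2["orientation"],(.025,.03),**kw)) 
cv2.imwrite("pics/ovA.png",np.hstack([np.hstack(r) for r in im])[:, :])
im=ov(S0,X0,R0,(.025,.03),gap=.047,w=20,s=10)+ov(load("pics/top2.pkl"),o2["eef_pos"],o2["orientation"],(.03,),w=12,s=16)
print([i.shape for i in im]); cv2.imwrite("pics/ovB.png",np.hstack([cv2.resize(i,(260,260)) for i in im]))
a=cv2.imread("pics/ovA.png"); print(a.shape); cv2.imwrite("pics/ovA.png",cv2.resize(np.vstack([a[:,:768],a[:,768:]]),(600,600)))
E
```

```text
[(400, 400, 3), (400, 400, 3), (384, 384, 3)]
(384, 1536, 3)
```

View pics/ovA.png

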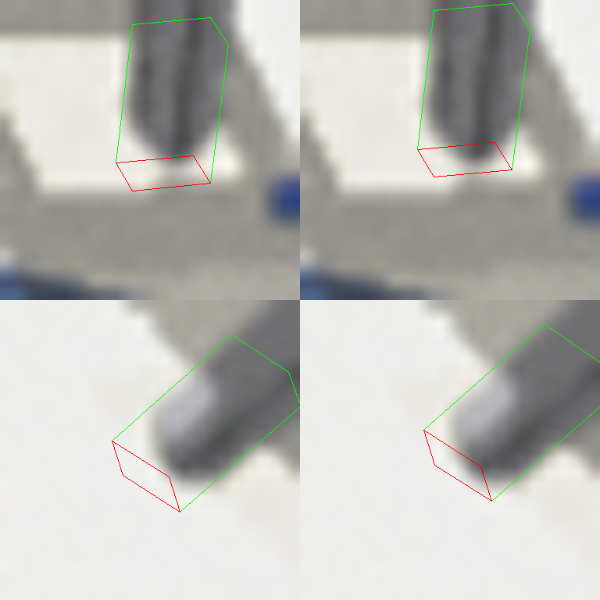

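View pics/ovB.png

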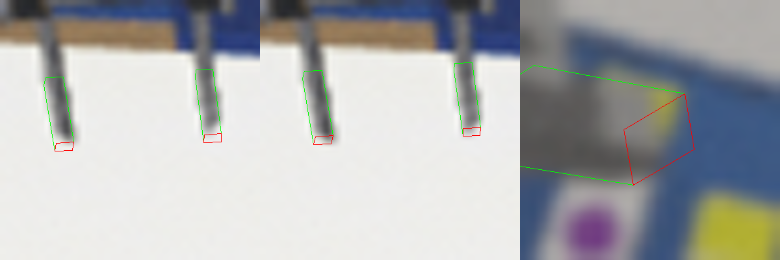

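Emit:
play_rows(
  increments=[0, 0, 0, 10, 0, 0, 1, 0, 0, 0, 10, 0, 0, 1, 0, 2, 0, 10, 0, 0, 1, 0, 3, 0, 10, 0, 0, 1, 0, 2, -4, 0, 0, 0, 1, 0, 0, -5, 0, 0, 0, 1, 0, 0, -4, 0, 0, 0, 1, 0, 0, -3, 0, 0, 0, 1],
)

```text
time_s: 6.5
eef_pos: [0.5777, 0.2573, 0.0029]
orientation: [[0.002, 0.295, -0.956], [0.001, -0.956, -0.295], [-1.0, -0.0, -0.002]]
wrist_force: [-0.2, -0.3, 0.6]
finger_gap: 0.005
```

Emit:
play_rows(
  increments=[0, 0, 0, 0, 0, 0, 1, 0, 0, 0, 0, 0, 0, 1, 0, 0, 0, 0, 0, 0, 1],
)

```text
time_s: 6.88
eef_pos: [0.5792, 0.2593, 0.0052]
orientation: [[0.005, 0.297, -0.955], [0.001, -0.955, -0.297], [-1.0, 0.0, -0.005]]
wrist_force: [-0.4, -0.2, -0.5]
finger_gap: 0.006
```

```bash
cat > low.py <<'E'
import sys
from ov import *
from bench import robot, viewer
k=sys.argv[1]; d=float(sys.argv[2])
o=robot.observe(); X=o["eef_pos"];R=o["orientation"]; print(X,o["time_s"],o["wrist_force"])
p=viewer.get_image("scene"); p["obs"]=o; pickle.dump(p,open(f"pics/low{k}.pkl","wb"))
tip=X-d*R[:,0]; u=proj(p,[tip,[tip[0],tip[1],.005]]); print("tip est",tip,u)
c=u[0].astype(int); w=24;s=12
a=cv2.resize(p["pixels"][c[1]-w:c[1]+w,c[0]-w:c[0]+w,::-1],None,fx=s,fy=s,interpolation=cv2.INTER_CUBIC)
for v,col in zip(u,((0,255,0),(0,255,255))): cv2.circle(a,tuple(int(t) for t in (v-c+w+.5)*s),3,col,-1)
print("origin",c-w,"scale",s); cv2.imwrite(f"pics/low{k}.png",a)
E
python3 low.py 3 0.031
```

```text
[0.57924389 0.25926808 0.00523833] 6.875 [-0.44134743 -0.15488065 -0.50807512]
tip est [0.57909063 0.25922176 0.03623792] [[340.82206535 217.90331641]
 [340.0295542  224.32600325]]
origin [316 193] scale 12
```

View pics/low3.png

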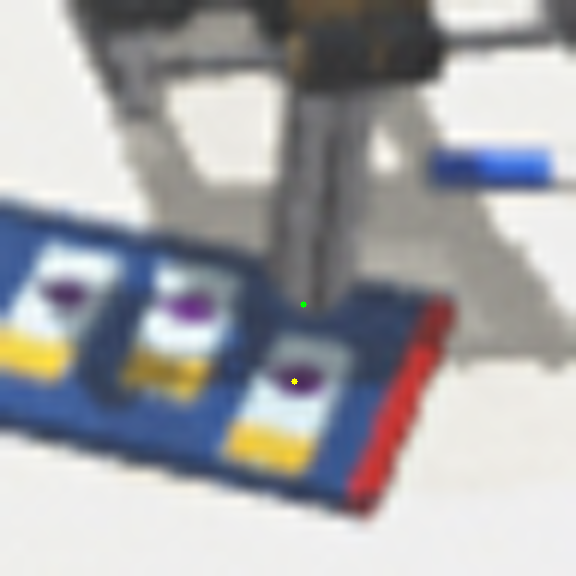

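Run:
```python
from h import *
def tap(p,d,w=14,s=14,yh=.004):
    o=p["obs"];X=o["eef_pos"];R=o["orientation"]; c=proj(p,[X-.033*R[:,0]])[0].astype(int)
    a=cv2.resize(p["pixels"][c[1]-w:c[1]+w,c[0]-w:c[0]+w,::-1],None,fx=s,fy=s,interpolation=cv2.INTER_CUBIC)
    f=lambda L,y,z:X-L*R[:,0]+y*R[:,1]+z*R[:,2]
    P=[f(d,y,z) for y in(-yh,yh) for z in(-.008,.008)]+[f(L,y,z) for L in (d+.012,d+.06) for y in(-.0125,.0125) for z in(-.008,.008)]
    u=(proj(p,P)-c+w+.5)*s
    cv2.polylines(a,[cv2.convexHull(u.astype(np.int32))],True,(0,255,0),1); cv2.polylines(a,[cv2.convexHull(u[:4].astype(np.int32))],True,(0,0,255),1)
    return a
rows=[]
for n in("low3","scene2","top2"):
    p=load(f"pics/{n}.pkl"); rows.append(np.hstack([cv2.resize(tap(p,d),(200,200),interpolation=cv2.INTER_AREA) for d in(.025,.03,.035,.04)]))
cv2.imwrite("pics/tap.png",np.vstack(rows))
```

```text
(no output)
```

View pics/tap.png

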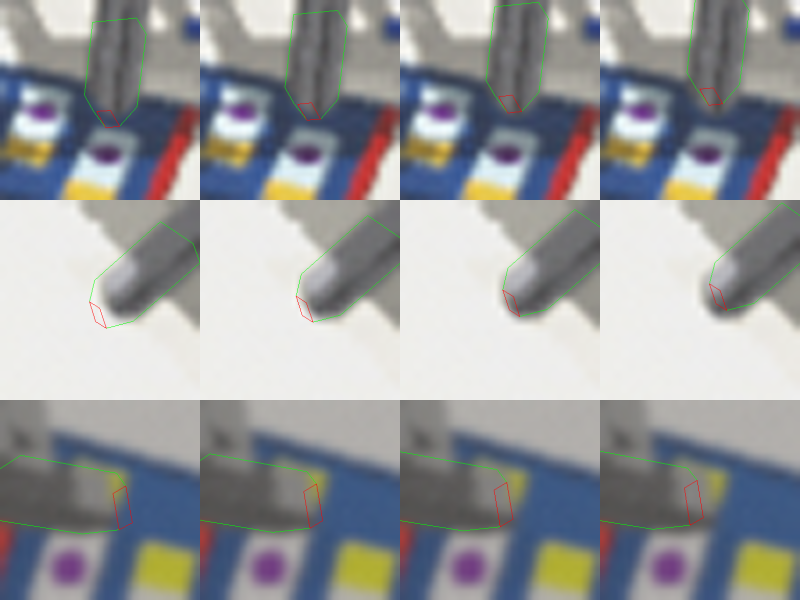

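Emit:
play_rows(
  increments=[0, 0, -1, 0, 0, 0, 1, 0, 0, -0.7, 0, 0, 0, 1, 0, 0, 0, 0, 0, 0, 1, 0, 0, 0, 0, 0, 0, 1],
)

```text
time_s: 7.42
eef_pos: [0.5767, 0.259, -0.0151]
orientation: [[-0.0, 0.297, -0.955], [-0.0, -0.955, -0.297], [-1.0, -0.0, 0.0]]
wrist_force: [0.7, -0.6, 0.3]
finger_gap: 0.005
```

```bash
python3 low.py 4 0.033
```

```text
[ 0.57673871  0.25899522 -0.01508332] 7.425 [ 0.66333698 -0.55361329  0.28972462]
tip est [0.57675454 0.2589992  0.01791668] [[340.28808258 221.34706731]
 [339.96327648 223.98345913]]
origin [316 197] scale 12
```

View pics/low4.png

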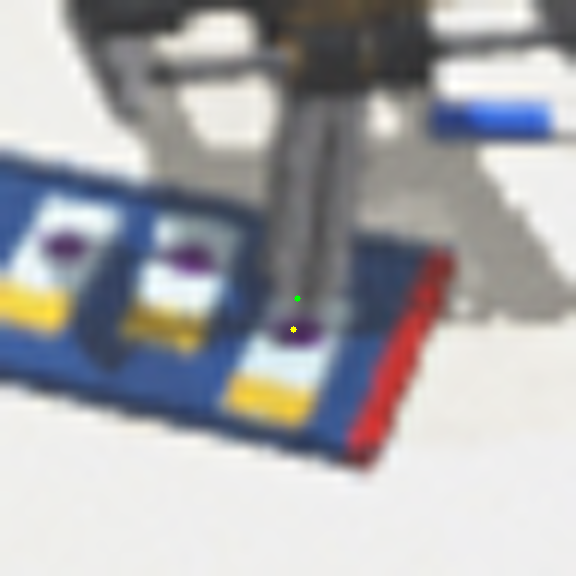

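Emit:
play_rows(
  increments=[0.1, 0, -0.3, 0, 0, 0, 1, 0, 0, 0, 0, 0, 0, 1, 0, 0, 0, 0, 0, 0, 1, 0, 0, 0, 0, 0, 0, 1, 0, 0, 0, 0, 0, 0, 1, 0, 0, 0, 0, 0, 0, 1, 0, 0, 0, 0, 0, 0, 1, 0, 0, 0, 0, 0, 0, 1],
)

```text
time_s: 8.48
eef_pos: [0.5779, 0.259, -0.0178]
orientation: [[-0.0, 0.297, -0.955], [0.0, -0.955, -0.297], [-1.0, -0.0, 0.0]]
wrist_force: [-0.3, -0.1, -0.6]
finger_gap: 0.006
```

```bash
python3 low.py 5 0.033
```

```text
[ 0.57788003  0.25898318 -0.01775023] 8.475 [-0.32684117 -0.0529475  -0.60442778]
tip est [0.57788108 0.25898198 0.01524977] [[340.22149157 222.05538673]
 [339.96383533 224.14611859]]
origin [316 198] scale 12
```

View pics/low5.png

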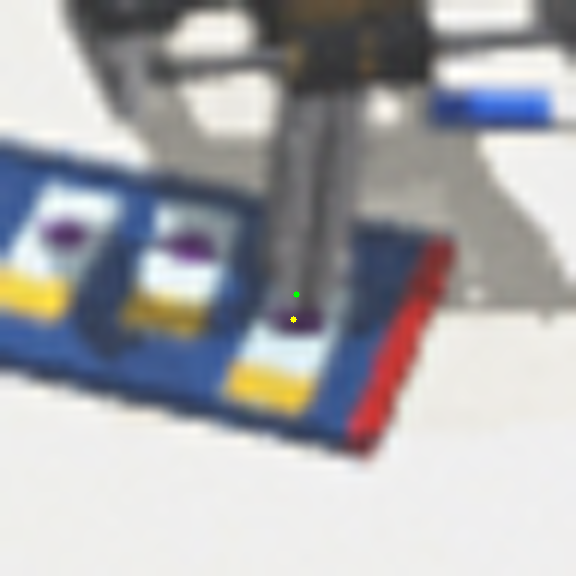

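Emit:
play_rows(
  increments=[-1.3, -1.2, 0, 0, 0, 0, 1, -1.3, -1.2, 0, 0, 0, 0, 1, -1.2, -1.1, 0, 0, 0, 0, 1, 0, 0, 0, 0, 0, 0, 1, 0, 0, 0, 0, 0, 0, 1, 0, 0, 0, 0, 0, 0, 1, 0, 0, 0, 0, 0, 0, 1, 0, 0, 0, 0, 0, 0, 1],
)

```text
time_s: 9.52
eef_pos: [0.5401, 0.2241, -0.0178]
orientation: [[0.0, 0.297, -0.955], [0.0, -0.955, -0.297], [-1.0, 0.0, -0.0]]
wrist_force: [-0.7, 0.5, 0.7]
finger_gap: 0.003
```

```bash
python3 low.py 6 0.033
```

```text
[ 0.54008371  0.22414748 -0.01778861] 9.525 [-0.67703603  0.49489837  0.6566558 ]
tip est [0.54008119 0.22414686 0.01521139] [[331.43990918 216.07536331]
 [331.22033809 218.13361944]]
origin [307 192] scale 12
```

View pics/low6.png

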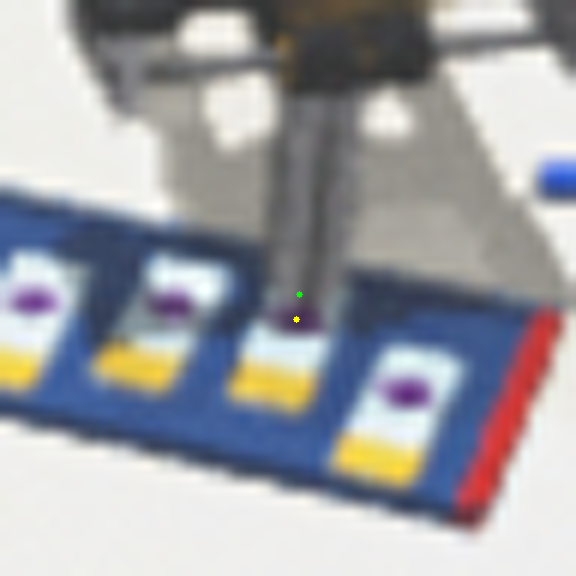

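Emit:
play_rows(
  increments=[-0.2, -1.4, 0, 0, 0, 0, 1, -0.2, -1.4, 0, 0, 0, 0, 1, -0.1, -1.4, 0, 0, 0, 0, 1, 0, 0, 0, 0, 0, 0, 1, 0, 0, 0, 0, 0, 0, 1, 0, 0, 0, 0, 0, 0, 1, 0, 0, 0, 0, 0, 0, 1, 0, 0, 0, 0, 0, 0, 1],
)

```text
time_s: 10.58
eef_pos: [0.5349, 0.1823, -0.0178]
orientation: [[0.0, 0.298, -0.955], [0.0, -0.955, -0.298], [-1.0, -0.0, -0.0]]
wrist_force: [-0.5, -0.5, -0.2]
finger_gap: 0.006
```

```bash
python3 low.py 7 0.033
```

```text
[ 0.53488977  0.18228045 -0.01776966] 10.575 [-0.46018543 -0.53097219 -0.20580649]
tip est [0.53488868 0.18227909 0.01523034] [[321.16318662 214.58599268]
 [320.98101692 216.64276603]]
origin [297 190] scale 12
```

View pics/low7.png

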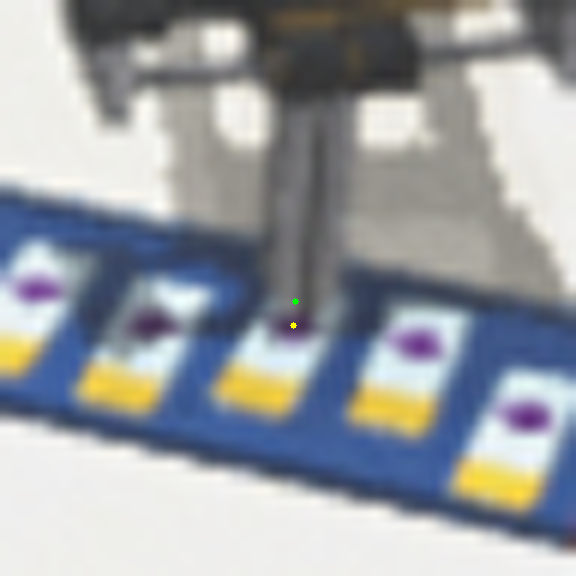

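Emit:
play_rows(
  increments=[0.2, -1.6, 0, 0, 0, 0, 1, 0.2, -1.6, 0, 0, 0, 0, 1, 0.1, -1.6, 0, 0, 0, 0, 1, 0, 0, 0, 0, 0, 0, 1, 0, 0, 0, 0, 0, 0, 1, 0, 0, 0, 0, 0, 0, 1, 0, 0, 0, 0, 0, 0, 1, 0, 0, 0, 0, 0, 0, 1],
)

```text
time_s: 11.62
eef_pos: [0.5398, 0.1343, -0.0178]
orientation: [[0.0, 0.298, -0.955], [0.0, -0.955, -0.298], [-1.0, -0.0, -0.0]]
wrist_force: [0.1, 0.1, -0.0]
finger_gap: 0.007
```

```bash
python3 low.py 8 0.033
```

```text
[ 0.53984512  0.1343247  -0.01775906] 11.625 [ 0.14739533  0.1144678  -0.03433545]
tip est [0.53984471 0.13432368 0.01524094] [[309.39165861 214.37696195]
 [309.25137254 216.43635   ]]
origin [285 190] scale 12
```

View pics/low8.png

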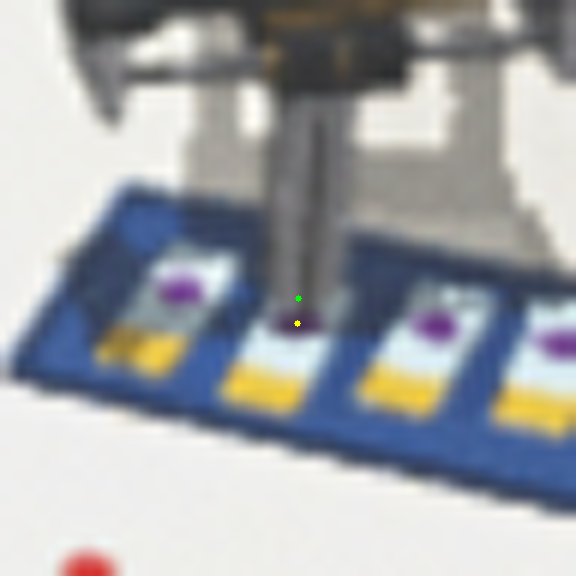

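Emit:
play_rows(
  increments=[-0.6, -1.4, 0, 0, 0, 0, 1, -0.6, -1.4, 0, 0, 0, 0, 1, -0.4, -1.3, 0, 0, 0, 0, 1, 0, 0, 0, 0, 0, 0, 1, 0, 0, 0, 0, 0, 0, 1, 0, 0, 0, 0, 0, 0, 1, 0, 0, 0, 0, 0, 0, 1, 0, 0, 0, 0, 0, 0, 1],
)

```text
time_s: 12.68
eef_pos: [0.5239, 0.0933, -0.0178]
orientation: [[-0.0, 0.298, -0.955], [0.0, -0.955, -0.298], [-1.0, -0.0, 0.0]]
wrist_force: [-0.1, -0.0, 0.2]
finger_gap: 0.001
```

```bash
python3 low.py 9 0.033
```

```text
[ 0.52390765  0.09325285 -0.01780466] 12.675 [-0.07693746 -0.0474675   0.1807606 ]
tip est [0.52390966 0.09325162 0.01519534] [[299.65771634 211.49294324]
 [299.55379159 213.5314318 ]]
origin [275 187] scale 12
```

View pics/low9.png

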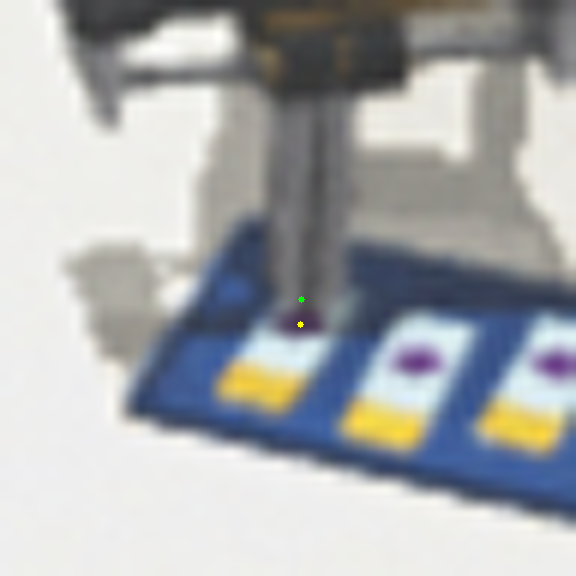

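Emit:
play_rows(
  increments=[0, 0, 3, 0, 0, 0, 1, 0, 0, 5, 0, 0, 0, 1, 0, 0, 5, 0, 0, 0, 1, 0, -2, 3, 0, 0, 0, 1, 0.1, -4.5, 0, 0, 0, 0, 1, 0.1, -5, 0, 0, 0, 0, 1, 0.1, -5, 0, 0, 0, 0, 1, 0.1, -5, 0, 0, 0, 0, 1],
)

```text
time_s: 13.72
eef_pos: [0.5278, -0.1234, 0.1424]
orientation: [[0.0, 0.298, -0.955], [-0.0, -0.955, -0.298], [-1.0, 0.0, -0.0]]
wrist_force: [0.7, 0.6, 0.6]
finger_gap: 0.007
```

Emit:
play_rows(
  increments=[0.1, -5, 0, 0, 0, 0, 1, 0.1, -5, 0, 0, 0, 0, 1, 0.1, -5, 0, 0, 0, 0, 1, 0, -3.8, 0, 0, 0, 0, 1, 0, 0, -4, 0, 0, 0, 1, 0, 0, -4, 0, 0, 0, 1, 0, 0, -2, 0, 0, 0, 1, 0, 0, 0, 0, 0, 0, 1],
)

```text
time_s: 14.72
eef_pos: [0.5297, -0.3089, 0.0405]
orientation: [[-0.003, 0.298, -0.955], [0.002, -0.955, -0.298], [-1.0, -0.003, 0.002]]
wrist_force: [0.4, -0.1, 0.6]
finger_gap: 0.005
```

```bash
python3 low.py 10 0.033
```

```text
[ 0.52974677 -0.30887047  0.04051252] 14.725 [ 0.38220763 -0.11291793  0.64728071]
tip est [ 0.52984652 -0.30895036  0.07351227] [[203.17121372 193.32619257]
 [204.72343042 207.18117067]]
origin [179 169] scale 12
```

View pics/low10.png

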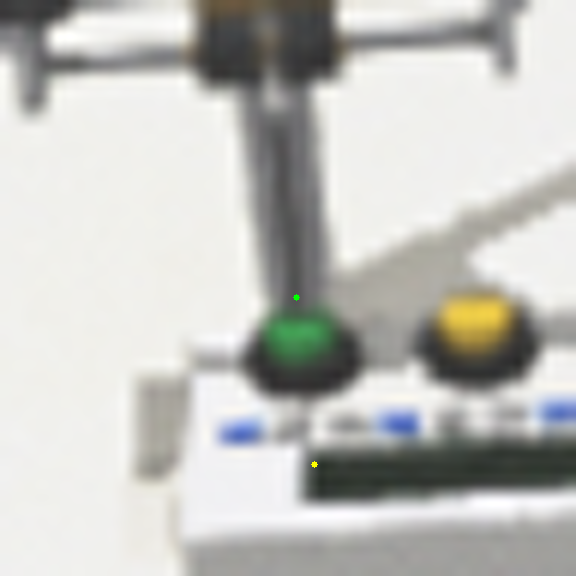

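Emit:
play_rows(
  increments=[0, 0, -0.5, 0, 0, 0, 1, 0, 0, -0.3, 0, 0, 0, 1, 0, 0, 0, 0, 0, 0, 1, 0, 0, 0, 0, 0, 0, 1],
)

```text
time_s: 15.28
eef_pos: [0.5311, -0.3102, 0.0347]
orientation: [[0.001, 0.297, -0.955], [-0.0, -0.955, -0.297], [-1.0, 0.001, -0.0]]
wrist_force: [-0.2, 0.1, 0.4]
finger_gap: 0.005
```

Emit:
play_rows(
  increments=[0, 0, -0.3, 0, 0, 0, 1, 0, 0, 0, 0, 0, 0, 1],
)

```text
time_s: 15.52
eef_pos: [0.5314, -0.3103, 0.0316]
orientation: [[0.001, 0.297, -0.955], [-0.001, -0.955, -0.297], [-1.0, 0.001, -0.001]]
wrist_force: [-0.5, 0.3, 2.3]
finger_gap: 0.003
```

Emit:
play_rows(
  increments=[0, 0, -0.3, 0, 0, 0, 1, 0, 0, 0, 0, 0, 0, 1],
)

```text
time_s: 15.78
eef_pos: [0.5314, -0.3103, 0.0286]
orientation: [[0.001, 0.297, -0.955], [-0.001, -0.955, -0.297], [-1.0, 0.001, -0.001]]
wrist_force: [0.1, 0.6, 2.9]
finger_gap: 0.004
```

Emit:
play_rows(
  increments=[0, 0, -0.2, 0, 0, 0, 1, 0, 0, 0, 0, 0, 0, 1],
)

```text
time_s: 16.02
eef_pos: [0.5314, -0.3104, 0.028]
orientation: [[0.001, 0.297, -0.955], [-0.001, -0.955, -0.297], [-1.0, 0.001, -0.001]]
wrist_force: [-2.1, 2.1, 10.3]
finger_gap: 0.006
```

Emit:
play_rows(
  increments=[0, 0, -0.1, 0, 0, 0, 1, 0, 0, 0, 0, 0, 0, 1],
)

```text
time_s: 16.27
eef_pos: [0.5314, -0.3104, 0.0279]
orientation: [[0.001, 0.297, -0.955], [-0.001, -0.955, -0.297], [-1.0, 0.001, -0.001]]
wrist_force: [-3.3, 3.4, 12.4]
finger_gap: 0.005
```

Emit:
play_rows(
  increments=[0, 0, 0, 0, 0, 0, 1, 0, 0, 0.5, 0, 0, 0, 1, 0, 0, 1, 0, 0, 0, 1, 0, 0, 3, 0, 0, 0, 1, 0, 0, 4, 0, 0, 0, 1, 0, 0, 4, 0, 0, 0, 1, -3, 4, 2, 0, 0, 0, 1, -5, 3, 0, 0, 0, 0, 1],
)

```text
time_s: 17.27
eef_pos: [0.4517, -0.2399, 0.1722]
orientation: [[0.003, 0.298, -0.954], [-0.002, -0.954, -0.298], [-1.0, 0.003, -0.002]]
wrist_force: [-0.5, -0.5, 0.8]
finger_gap: 0.006
```

Emit:
play_rows(
  increments=[-4, 2, 0, 0, 0, 0, 1, 0, 0, 0, 0, 0, 0, 1, 0, 0, 0, 0, 0, 0, 1, 0, 0, 0, 0, 0, 0, 1],
)

```text
time_s: 17.77
eef_pos: [0.412, -0.2208, 0.1705]
orientation: [[0.001, 0.297, -0.955], [-0.0, -0.955, -0.297], [-1.0, 0.001, -0.0]]
wrist_force: [-0.5, 0.1, -0.7]
finger_gap: 0.003
```

Run:
```python
from h import *
from bench import robot, viewer
o=robot.observe(); print(o["eef_pos"],o["wrist_force"],o["time_s"])
for n in("scene","top"):
    p=viewer.get_image(n); q=load(f"pics/{n}0.pkl")
    pickle.dump(p,open(f"pics/{n}F.pkl","wb"))
    d=np.abs(p["pixels"].astype(int)-q["pixels"]).max(2)
    cv2.imwrite(f"pics/{n}F.png",p["pixels"][:,:,::-1])
    grn=lambda r,g,b:(g-r>35)&(g-b>20); roi=(330,195,405,250) if n=="top" else (190,188,250,222)
    print(n,"green before/after",blobs(q["pixels"],grn,roi,6),blobs(p["pixels"],grn,roi,6))
    vio=lambda r,g,b:(r-g>25)&(b-g>25); roi=(195,188,285,250) if n=="top" else (285,200,348,240)
    for im in(q,p): print([(np.round(c,1).tolist(),int(k)) for c,k in blobs(im["pixels"],vio,roi,3)])
```

```text
[ 0.41197068 -0.22084576  0.17049548] [-0.4902916   0.13895766 -0.72620357] 17.775
scene green before/after [(array([203.5, 196. ]), np.int32(24))] [(array([203.5, 196. ]), np.int32(24))]
[([300.0, 213.8], 4), ([309.5, 216.5], 4), ([321.0, 217.0], 3), ([331.2, 218.4], 5), ([340.5, 224.5], 6)]
[([300.0, 213.8], 4), ([309.5, 216.5], 4), ([321.0, 217.0], 3), ([331.2, 218.4], 5), ([340.5, 224.3], 6)]
top green before/after [(array([389.5, 226.5]), np.int32(52))] [(array([389.38888889, 226.38888889]), np.int32(54))]
[([212.3, 211.1], 18), ([222.6, 222.8], 16), ([249.9, 223.3], 18), ([235.5, 224.4], 17), ([262.1, 228.4], 17)]
[([212.2, 211.2], 19), ([222.7, 222.9], 18), ([249.8, 223.2], 19), ([235.5, 224.4], 17), ([262.2, 228.4], 19)]
```

Run:
```python
import cv2,numpy as np
a=cv2.imread("pics/sceneF.png")[180:270,120:440]; b=cv2.imread("pics/topF.png")[120:310,60:500]
cv2.imwrite("pics/F.png",np.vstack([cv2.resize(a,(800,225)),cv2.resize(b,(800,345))]))
```

```text
(no output)
```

View pics/F.png

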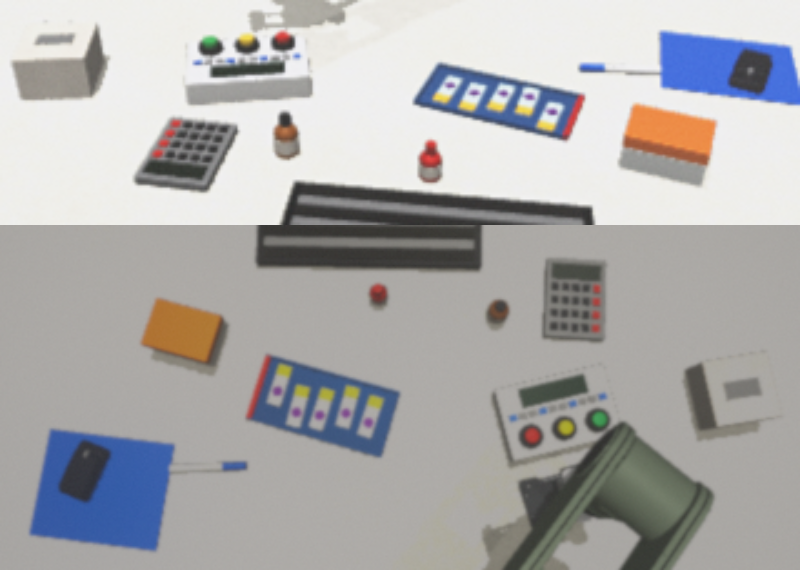

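```bash
python3 -c "
from bench import robot
print(robot.job_done())"
```

```text
the job is handed in; nothing more can be done
None
```

The job is handed in. With the gripper shut, I pointed at the violet spots on slides 1 to 5 in order from the red end. I paused about 0.6 s or more at each and stayed low in between. Then I pressed the green key fully down and let it come up.

**Disagreement found:** the camera pictures showed the fingertips about 33 mm (±3 mm) short of the reported TCP, along the tool. I planned heights from the pictures. The reported z was −0.018 m during the run, which puts the real tips about 15 mm above the bench, or 10 mm above the glass. Where the tips first met the key suggests they may have been slightly lower, about 8 mm above the glass. I had no direct height measurement.

**Position checks:** the two cameras put the spots about 2.5 mm apart in both x and y, so I aimed at the mean, give or take 1 mm. A picture at each of the five stops showed the tips over the spot. The measured wrist force there was no more than about 1 N, which is noise.

**Key press:** contact came about 6 mm before the stop. The force then rose past the key's 4 N to 12 N with no further travel, so the key was at the bottom.

**Final pictures:** the green key is back up. All five spots are within 0.2 px of where they were in both views, and I saw nothing else moved. The arm is clear, with the tips about 0.2 m above the bench, at 17.8 s.

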